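# Slide two blanks into the engraving nest

## Task

Two loose metal discs lie on the grey nest plate. Push each one with the fingertips across the plate until it drops into the pocket of its own size, the large brass disc into the large pocket and the small copper disc into the small pocket, so that both lie flat on the pocket floors. Only push the discs, never lift them, and leave the jar, the loupe and the brass bar where they are.

Things in the scene. Friction and masses are not known exactly. Their poses are not given: they have to be found in the camera images.
- nest_plate: fixed grey nest plate, 130 (x) x 210 (y) x 18 mm. Origin: centre of its underside; z up. Its flat top, 18 mm above the origin, has no lip at any side. The large pocket is at x +30 y +55 mm, the small one at x +30 y -55 mm ; the discs start near x -32 mm, one near y +55 and one near y -55 mm, either disc on either side. A desk lamp hangs behind it at x 0.65 m and beyond, y 0 to 0.1 m: keep the wrist short of it.
- large_pocket (a point): centre of the floor of the round 52 mm pocket in the nest plate, 6 mm below the plate's top face; axes as the nest plate. Its rim has a 1 mm chamfer. A disc pushed over it first tips in front edge down and may hang with its rear edge on the rim until it is nudged a few mm farther or, against the far wall, pressed lightly on its high edge.
- small_pocket (a point): centre of the floor of the round 38 mm pocket in the nest plate, 6 mm below the plate's top face; axes as the nest plate. Its rim has a 1 mm chamfer. A disc pushed over it first tips in front edge down and may hang with its rear edge on the rim until it is nudged a few mm farther or, against the far wall, pressed lightly on its high edge.
- large_disc: loose brass disc, 48 mm diameter, 10 mm thick, about 0.15 kg, lying flat on the nest plate. Origin: centre of its underside; z is its axis. Seated, it stands 4 mm above the plate's top face.
- small_disc: loose copper disc, 34 mm diameter, 10 mm thick, about 0.08 kg, lying flat on the nest plate. Origin: centre of its underside; z is its axis. Seated, it stands 4 mm above the plate's top face. It would also fall into the large pocket, which is wrong; the large disc slides over the small pocket.
- flux_jar: loose pale jar with black lid, 49 mm diameter, 50 mm tall, on the bench about 45 mm beyond the plate's -y side; a bystander. Origin: centre of its underside.
- eye_loupe: loose black eye loupe, 33 mm diameter, 35 mm tall, on the bench about 45 mm beyond the plate's +y side; a bystander. Origin: centre of its underside.
- brass_bar: loose square brass bar, 10 x 160 x 10 mm (long along its y), on the bench along the plate's side nearest the robot; a bystander. Origin: centre of its underside.

How it is judged:
By the outcome, as a careful person would: the job done as asked, in the order asked, and still so for the second after the job is handed in, with the robot touching nothing.
It also fails if it takes over 64 s, if anything falls off the work surface, if the arm or the gripper's body presses on something with over 40 N, if the wrist force passes 120 N, or if a joint passes its speed limit or range.

## Robot

A 7-joint arm with a two-finger parallel gripper is mounted at the origin on a cart in front of the work surface, level with it; the furniture and walls round the work are solid. World frame = base frame: x ahead of the robot, y to its left, z up, the work surface at z = 0. Lengths are in m, angles in rad, forces in N, time in s.
With the tool pointing down it reaches from about 0.425 to 0.825 m from the base axis. Payload 3.6 kg.
Tool frame: the origin (TCP) lies where the fingers leave the gripper's body, on its centre line; the fingertips stand 73 mm ahead of it and the grasp point (between the pads) lies 54 mm ahead of it; x points along the fingers, y is the direction in which the jaws open and shut, and the axes are right-handed (so a half turn about x gives the same grasp; the last joint's range is limited). The gripper opens to 85 mm and grips with 20 to 120 N. Pads are 22 mm wide; open, the fingers measure 114 mm over their backs; the gripper's body (76 mm by 85 mm) begins 54 mm behind the grasp point. The pads swing forward as they close: fully open they stand 13 mm farther back than shut.
Start: joints at [-1.151, 0.615, -0.013, 1.423, 0.008, 1.103, -0.04], TCP at [0.28, 0.586, 0.304] pointing down, gripper open.
Joint ranges: [-3.12, 3.12], [-0.3, 2.06], [-1.34, 1.32], [0.26, 2.42], [-1.36, 4.5], [0.01, 1.98], [-2.84, 2.84]. Speed limits (rad/s): [2.79, 2.79, 3.14, 3.14, 3.14, 3.14, 3.14].

## Interface

Orientations are given as a unit quaternion [x, y, z, w].
In Python, from station import arm, snapshot, camera_info, ticket gives the robot as it stands. Calls block until the motion is done:
- arm.movep(position, orientation): joint-space move of the TCP to a pose.
- arm.line_to(position, velocity=0.15, ori=None): straight line of the TCP; ori=None keeps the orientation; velocity is the mean speed in m/s.
- arm.move_j(angles): joint-space move.
- arm.move_gripper(opening, effort=None): opening from 0.0 (shut) to 1.0 (fully open); effort is the grip in N (None keeps the last); returns when the fingers have stopped.
- arm.pause(seconds).
- arm.ik(position, orientation): joint angles nearest the present ones, or None.
- snapshot(name): name is "scene" or "top"; returns the picture (480x640x3 uint8, blue, green, red); there is no depth.
- camera_info(name): a dict with "fx", "fy", "cx", "cy" (pixels), "R" (3x3) and "t" (3): a world point X has camera coordinates R X + t. Camera axes: x right, y down, z forward; pixel columns grow to the right and rows downward; lengths in m; the calibration is good to about 2 mm. A picture is of the moment at which its call begins. camera_info takes no time and is no camera call.
A pose or a line that the arm cannot do raises arm.MotionError and nothing moves.
- ticket.finish_job(): hands the job in, once; it reports no verdict.
Readings, each from a call of its own:
- arm.read_time(): time.
- arm.read_joint_positions(): joint angles.
- arm.read_dq(): joint speeds.
- arm.read_effort(): joint torques, N m.
- arm.read_tool_pos(): TCP position.
- arm.read_eef_rot(): TCP orientation.
- arm.read_ft_force(): force on the tool from outside, world axes, zero at the start.
- arm.read_wrist_torque(): the same for the moment, N m.
- arm.read_opening(): opening from 0.0 (shut) to 1.0 (fully open).
Only numpy, scipy, OpenCV 4.12 (cv2) and the standard library are available. Lean on these libraries where they do the work, as an engineer would, in place of code of your own. Each camera call takes 0.05 s, during which the arm holds its last target.

## Working session

There is one attempt and no reset: what is moved stays moved. The work goes in short steps, each a Python script; the robot and the scene stay as the last script left them, time stands still between calls to the robot, and variables do not carry over. Pictures are saved under pics/ and viewed, and the job is handed in when it is done.

```bash
mkdir -p pics; ls; python3 - <<'E'
from station import *
import cv2
for n in("top","scene"):
    cv2.imwrite(f"pics/{n}0.png",snapshot(n)); print(n,camera_info(n))
print(arm.read_time(),arm.read_eef_rot(),arm.read_tool_pos())
E
```

```text
pics
top {'fx': 462.46536521217024, 'fy': 462.46536521217024, 'cx': 325.3149893469923, 'cy': 238.3215803135708, 'R': array([[-0.01845078, -0.99966484, -0.01815983],
       [-0.99150408,  0.02063318, -0.12842868],
       [ 0.12876033,  0.01563593, -0.99155247]]), 't': array([0.21817667, 0.5455835 , 0.80300435])}
scene {'fx': 614.0424188999436, 'fy': 614.0424188999436, 'cx': 318.0042575320349, 'cy': 246.29287908408583, 'R': array([[ 0.6700839 , -0.7422322 , -0.00888423],
       [-0.36640347, -0.32033104, -0.87357685],
       [ 0.64555098,  0.588625  , -0.48660513]]), 't': array([-0.20958691,  0.32759495,  0.38312116])}
0.1 [ 0.15550201  0.68977415 -0.15709642  0.68945737] [0.28005525 0.58600619 0.30286106]
```

View pics/top0.png

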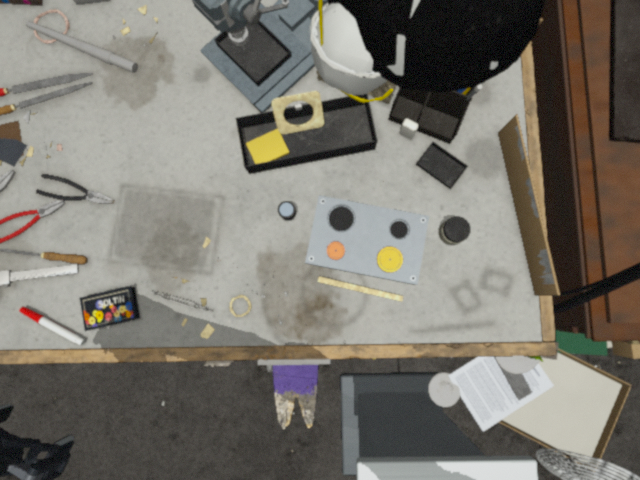

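View pics/scene0.png

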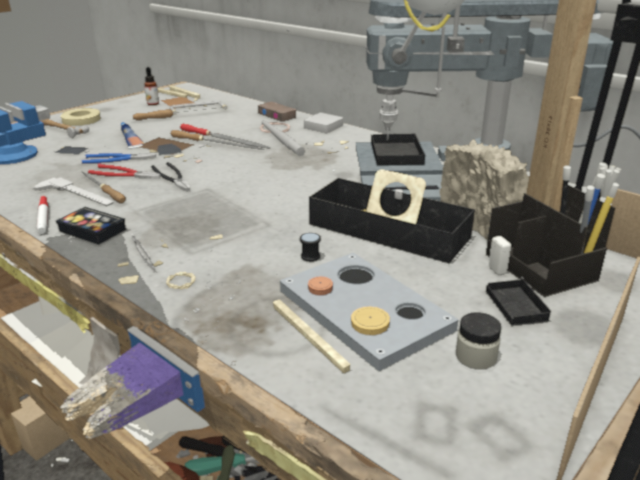

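```bash
cat > h.py <<'E'
from station import *
import cv2, numpy as np
def ray(n,uv,z):
    c=camera_info(n);R=c["R"];t=c["t"]
    d=R.T@np.array([(uv[0]-c["cx"])/c["fx"],(uv[1]-c["cy"])/c["fy"],1]);o=-R.T@t
    return (o+d*(z-o[2])/d[2])[:2]
def blobs(m,lo=80):
    m=cv2.morphologyEx(m,cv2.MORPH_OPEN,np.ones((3,3),np.uint8))
    return [c for c in cv2.findContours(m,cv2.RETR_EXTERNAL,cv2.CHAIN_APPROX_NONE)[0] if cv2.contourArea(c)>lo]
E
python3 - <<'E'
from h import *
for n,roi in(("top",(290,185,160,115)),("scene",(270,245,200,125))):
    im=cv2.imread(f"pics/{n}0.png");x,y,w,h=roi
    m0=np.zeros(im.shape[:2],np.uint8);m0[y:y+h,x:x+w]=255
    hsv=cv2.cvtColor(im,cv2.COLOR_BGR2HSV)
    def f(lo,hi): return cv2.inRange(hsv,lo,hi)&m0
    print(n)
    for nm,m,z in(("brass",f((18,120,120),(35,255,255)),.028),("copper",f((3,110,120),(16,255,255)),.028),("dark",f((0,0,0),(180,255,75)),.018)):
        for c in blobs(m):
            P=np.array([ray(n,p,z) for p in c[:,0].astype(float)])
            e,r=cv2.minEnclosingCircle((P*1000).astype(np.float32))
            el=cv2.fitEllipse(c)
            print(nm,np.round(el,1) if 0 else el,cv2.contourArea(c),"world mm",np.round(e,1),round(r,1),"ellc",np.round(ray(n,el[0],z)*1000,1))
    m=f((95,20,120),(125,110,255))
    m=cv2.morphologyEx(m,cv2.MORPH_CLOSE,np.ones((9,9)))
    cv2.imwrite(f"pics/m_{n}.png",m)
    for c in blobs(m,2000):
        c=cv2.convexHull(c)
        P=np.array([ray(n,p,.018) for p in c[:,0].astype(float)])
        print("plate",cv2.minAreaRect((P*1000).astype(np.float32)))
x=0
im=cv2.imread("pics/top0.png")[180:310,260:490];cv2.imwrite("pics/crop.png",cv2.resize(im,None,fx=3.4,fy=3.4,interpolation=cv2.INTER_CUBIC))
E
```

```text
top
brass ((389.3404846191406, 259.0), (23.841089248657227, 24.341569900512695), 0.0) 454.0 world mm [510.8  91.7] 23.0 ellc [510.5  91.7]
copper ((335.352783203125, 250.112060546875), (15.721717834472656, 16.603723526000977), 8.932613372802734) 203.5 world mm [529.  190.2] 15.8 ellc [528.8 189.6]
dark ((398.5971984863281, 229.2907257080078), (14.853246688842773, 15.370784759521484), 126.58480072021484) 177.5 world mm [566.1  71.3] 14.7 ellc [566.3  71.3]
dark ((446.4572448730469, 228.55941772460938), (6.266571521759033, 19.7847900390625), 178.72959899902344) 84.0 world mm [565.  -20.1] 17.0 ellc [565.8 -17.3]
dark ((340.89959716796875, 218.29861450195312), (22.01824951171875, 22.29197120666504), 68.33441925048828) 383.5 world mm [589.5 177.8] 21.7 ellc [589.4 177.9]
scene
dark ((465.1194763183594, 328.754638671875), (9.70954704284668, 21.89267349243164), 179.98895263671875) 139.0 world mm [581.8  -3.5] 21.9 ellc [578.6  -1.4]
dark ((409.85760498046875, 312.507080078125), (9.095643043518066, 21.329296112060547), 95.18772888183594) 150.5 world mm [561.8  68.5] 13.5 ellc [562.4  68.4]
dark ((355.5406494140625, 275.9512634277344), (11.84839153289795, 29.190176010131836), 91.7108383178711) 269.0 world mm [584.1 174.4] 20.7 ellc [585.2 175.3]
dark ((440.06719970703125, 251.67295837402344), (15.214914321899414, 80.1590576171875), 95.68314361572266) 639.5 world mm [721.5 146.6] 51.8 ellc [721.  123.9]
dark ((310.2489013671875, 252.3795928955078), (16.676042556762695, 17.866230010986328), 105.95792388916016) 220.5 world mm [592.3 269. ] 24.3 ellc [592.4 267.7]
```

View pics/crop.png

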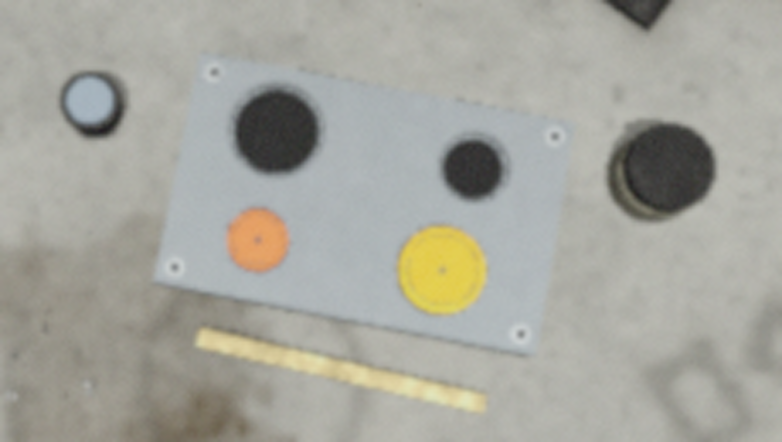

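View pics/m_top.png

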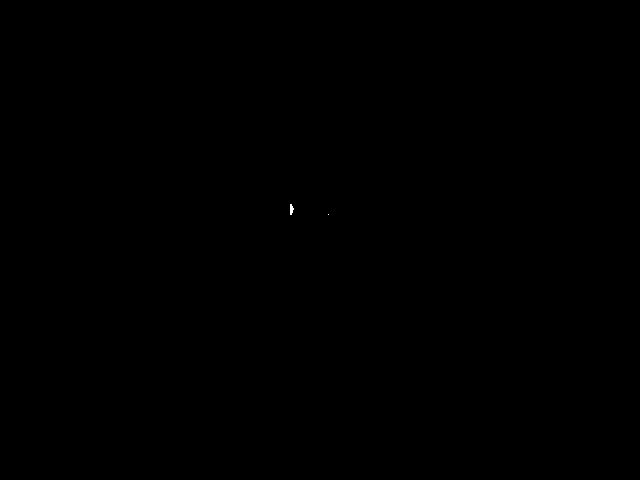

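```bash
python3 - <<'E'
from h import *
for n,roi in(("top",(302,190,130,100)),("scene",(276,250,186,115))):
    im=cv2.imread(f"pics/{n}0.png");x,y,w,h=roi
    c_=camera_info(n);print(n,"cam",-c_["R"].T@c_["t"])
    d=im[...,0].astype(int)-im[...,2]
    print(d[270,352],d[300,320],d[230,380],d[205,300])
    m=np.zeros(im.shape[:2],np.uint8);m[y:y+h,x:x+w]=((d>9)[y:y+h,x:x+w])*255
    m=cv2.morphologyEx(m,cv2.MORPH_OPEN,np.ones((3,3)))
    cv2.imwrite(f"pics/m_{n}2.png",m)
    cs=blobs(m,1500)
    for c in cs:
        c=cv2.convexHull(c)
        P=np.array([ray(n,p,.018) for p in c[:,0].astype(float)])
        r=cv2.minAreaRect((P*1000).astype(np.float32));print("plate",r)
        print(np.round(cv2.boxPoints(r),1).tolist())
E
python3 -c "
import cv2,numpy as np
a=cv2.imread('pics/m_top2.png')[180:300,280:460];b=cv2.imread('pics/m_scene2.png')[240:370,270:470]
cv2.imwrite('pics/mm.png',np.hstack([cv2.resize(a,(390,260)),cv2.resize(b,(400,260))]))"
```

```text
top cam [0.4415787  0.1942907  0.87025156]
9 -26 9 -7
scene cam [ 0.0131485  -0.27613801  0.47074607]
0 5 1 -6
```

View pics/mm.png

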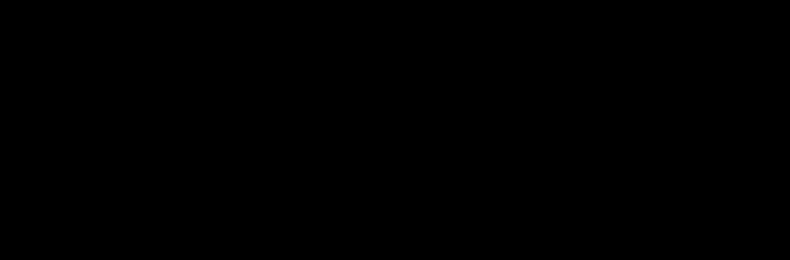

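```bash
python3 - <<'E'
from h import *
out=[]
for n,roi in(("top",(302,190,130,100)),("scene",(276,250,186,115))):
    im=cv2.imread(f"pics/{n}0.png");x,y,w,h=roi
    d=cv2.GaussianBlur(im,(3,3),0).astype(int);d=d[...,0]-d[...,2]
    m=np.zeros(im.shape[:2],np.uint8);m[y:y+h,x:x+w]=((d>1)[y:y+h,x:x+w])*255
    m=cv2.morphologyEx(m,cv2.MORPH_OPEN,np.ones((3,3)))
    out.append(cv2.resize(m[y:y+h,x:x+w],(390,270)))
    cs=blobs(m,1500)
    for c in cs:
        c=cv2.convexHull(c)
        P=np.array([ray(n,p,.018) for p in c[:,0].astype(float)])
        r=cv2.minAreaRect((P*1000).astype(np.float32));print(n,"plate",r)
        print(np.round(cv2.boxPoints(r),1).tolist())
    hsv=cv2.cvtColor(im,cv2.COLOR_BGR2HSV)
    if n=="scene":print(hsv[320,370],hsv[285,320],hsv[285,335],im[300,340])
cv2.imwrite('pics/mm2.png',np.hstack(out))
E
```

```text
top plate ((549.35205078125, 130.358154296875), (209.69906616210938, 130.4184112548828), 77.8375244140625)
[[463.5, 41.599998474121094], [591.0, 14.100000381469727], [635.2000122070312, 219.10000610351562], [507.70001220703125, 246.60000610351562]]
scene plate ((541.3485107421875, 125.80481719970703), (224.11691284179688, 142.29507446289062), 77.74939727783203)
[[448.0, 31.399999618530273], [587.0999755859375, 1.2000000476837158], [634.7000122070312, 220.1999969482422], [495.6000061035156, 250.39999389648438]]
[ 22 101 234] [ 12 103 222] [ 96   7 190] [190 190 185]
```

View pics/mm2.png

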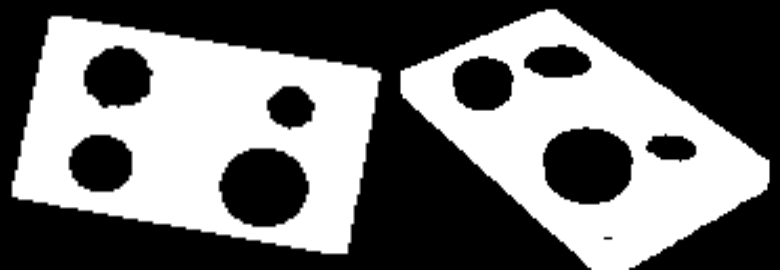

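```bash
cat >> h.py <<'E'
from scipy.spatial.transform import Rotation as Ro
PC=np.array([.5494,.1304]);YAW=np.deg2rad(-12.2)
LP=np.array([.590,.178]);SP=np.array([.5668,.0707])
def quats(d):
    q=[]
    for s in(1,-1):
        x=np.array([0,0,-1.]);y=s*np.array([-d[1],d[0],0]);q.append(Ro.from_matrix(np.c_[x,y,np.cross(x,y)]).as_quat())
    return q
def best(p,d):
    j0=np.array(arm.read_joint_positions());r=[]
    for q in quats(d):
        j=arm.ik(list(p),list(q))
        if j is not None:r.append((abs(np.array(j)-j0).max(),q,j))
    r.sort(key=lambda a:a[0]);return r
def discs(n,im,z=.028):
    hsv=cv2.cvtColor(im,cv2.COLOR_BGR2HSV);m0=np.zeros(im.shape[:2],np.uint8)
    x,y,w,h=(302,190,130,100) if n=="top" else (276,250,186,115)
    m0[y:y+h,x:x+w]=255;o={}
    for nm,a,b in(("brass",17,35),("copper",3,16)):
        cs=blobs(cv2.inRange(hsv,(a,60,100),(b,255,255))&m0)
        if cs:
            c=max(cs,key=cv2.contourArea);P=np.array([ray(n,p,z) for p in c[:,0].astype(float)])*1000
            e,r=cv2.minEnclosingCircle(P.astype(np.float32));o[nm]=(np.round(e,1),round(r,1))
    return o
E
python3 - <<'E'
from h import *
for n in("top","scene"):print(n,discs(n,cv2.imread(f"pics/{n}0.png")))
B=np.array([.5108,.0917]);d=LP-B;d/=np.linalg.norm(d);p=B-.038*d
print(p,d)
for r in best([*p,.16],d):print(r[0],np.round(r[2],2),r[1])
C=np.array([.529,.190]);e=SP-C;e/=np.linalg.norm(e)
for r in best([*(C-.036*e),.16],e):print(r[0],np.round(r[2],2))
r=best([*p,.16],d)[0]
arm.move_gripper(.27); print(arm.read_time(),arm.read_opening())
arm.movep([*p,.16],list(r[1])); print(arm.read_time(),arm.read_tool_pos())
cv2.imwrite("pics/s1.png",snapshot("scene"))
E
```

```text
top {'brass': (array([510.6,  91.3]), 24.2), 'copper': (array([528.8, 189.8]), 17.1)}
scene {'brass': (array([505.7,  88. ]), 28.8), 'copper': (array([523.6, 185.9]), 21.8)}
[0.48510631 0.06370296] [0.67614977 0.7367642 ]
0.7091735104717879 [-0.44  0.61  0.4   2.04 -0.43  0.57 -0.48] [ 0.64733101  0.2845392  -0.64733101  0.2845392 ]
1.9567642425534317 [ 0.02  0.6  -0.29  2.03  0.31  0.56  1.92] [-0.2845392   0.64733101  0.2845392   0.64733101]
0.6048661642835993 [-0.55  0.67  0.16  1.83 -0.16  0.66  0.01]
2.527546457028855 [-0.09  0.73 -0.58  1.82  0.55  0.76  2.49]
0.7167 0.27092317138165944
2.8 [0.48541911 0.06521755 0.16007415]
```

View pics/s1.png

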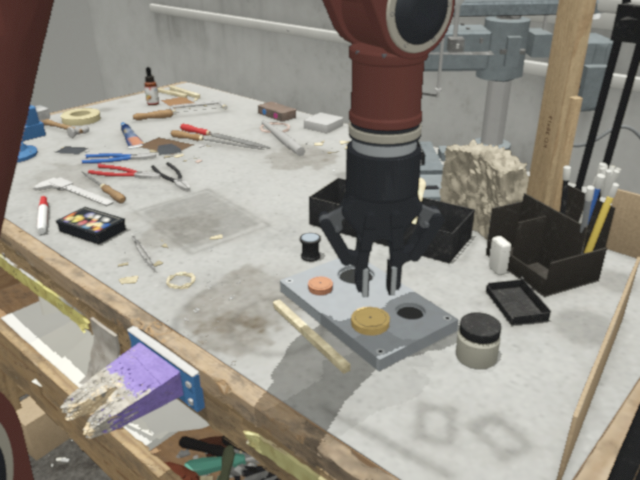

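```bash
python3 - <<'E'
from h import *
p=np.array([.4851,.0637])
arm.line_to([*p,.100],velocity=.1)
print(arm.read_time(),arm.read_tool_pos(),arm.read_ft_force())
cv2.imwrite("pics/s2.png",snapshot("scene"))
f0=np.array(arm.read_ft_force());z=.100
while z>.084:
    z-=.001; arm.line_to([*p,z],velocity=.03)
    f=np.array(arm.read_ft_force())
    print(round(z,4),round(arm.read_tool_pos()[2],4),np.round(f-f0,1))
    if abs(f[2]-f0[2])>2.5:break
arm.line_to([*p,z+.003],velocity=.03)
print(arm.read_time(),arm.read_tool_pos(),arm.read_ft_force())
cv2.imwrite("pics/s3.png",snapshot("scene"))
E
```

```text
3.6 [0.48541356 0.06370101 0.10025211] [ 0.93238417 -0.05890465  0.76483304]
0.099 0.0994 [-1.4  0.4 -0.9]
0.098 0.098 [-1.1 -0.3 -0.3]
0.097 0.0969 [-0.8  0.1 -0.9]
0.096 0.0959 [-0.9  1.1 -0.6]
0.095 0.0949 [-1.2  1.1 -0.1]
0.094 0.0939 [-1.1  0.1  0.4]
0.093 0.093 [-1.1  0.2  0.1]
0.092 0.0919 [-0.8 -1.  -0.1]
0.091 0.0909 [-0.3  0.7  0.9]
0.09 0.0907 [-2.4 -0.2  6.2]
6.4 [0.48522859 0.06373712 0.09314049] [-0.15330003  0.2973145   0.15562623]
```

View pics/s3.png

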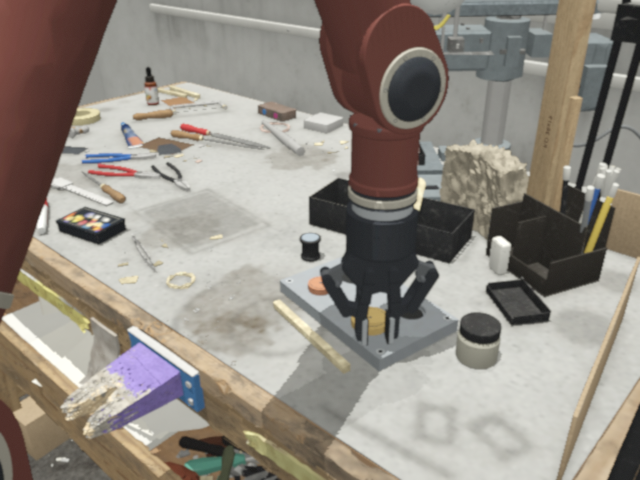

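```bash
python3 - <<'E'
from h import *
B=np.array([.5106,.0915]);d=LP-B;d/=np.linalg.norm(d)
z=.0931
for s,v in((-.05,.06),(-.042,.03),(-.036,.03),(-.0325,.03)):
    p=LP+s*d; arm.line_to([*p,z],velocity=v)
    print(s,arm.read_time(),np.round(arm.read_tool_pos(),4),np.round(arm.read_ft_force(),1))
    if s==-.05: cv2.imwrite("pics/s4.png",snapshot("scene"))
cv2.imwrite("pics/s5.png",snapshot("scene"));cv2.imwrite("pics/t5.png",snapshot("top"))
a=cv2.imread("pics/s5.png")[220:380,260:480];b=cv2.imread("pics/t5.png")[170:300,280:460]
cv2.imwrite("pics/c5.png",np.hstack([cv2.resize(a,(420,305)),cv2.resize(b,(380,305))]))
E
```

```text
-0.05 8.35 [0.5561 0.141  0.0931] [-0.4 -2.1 -0. ]
-0.042 8.8167 [0.5621 0.1477 0.0932] [ 0.1  0.2 -0.3]
-0.036 9.1667 [0.5659 0.1519 0.0931] [-0.7 -0.   0.3]
-0.0325 9.4333 [0.5682 0.1544 0.0931] [0.  0.7 0.4]
```

View pics/c5.png

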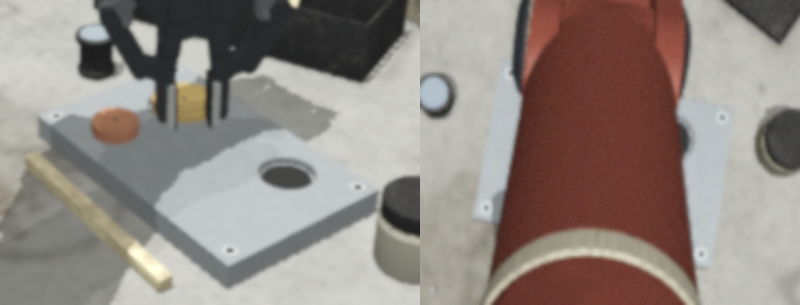

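```bash
python3 - <<'E'
from h import *
B=np.array([.5106,.0915]);d=LP-B;d/=np.linalg.norm(d)
z=.0931
arm.line_to([*(LP-.0308*d),z],velocity=.02);print(arm.read_time(),np.round(arm.read_ft_force(),1))
arm.line_to([*(LP-.04*d),z],velocity=.06)
arm.line_to([*(LP-.04*d),.16],velocity=.15)
C=np.array([.5288,.1898]);e=SP-C;e/=np.linalg.norm(e);p=C-.036*e
r=best([*p,.15],e)[0];arm.movep([*p,.15],list(r[1]));print(arm.read_time(),arm.read_tool_pos())
i=snapshot("scene");j=snapshot("top")
cv2.imwrite("pics/s6.png",i);cv2.imwrite("pics/t6.png",j)
a=i[220:380,260:480];b=j[170:300,280:460]
cv2.imwrite("pics/c6.png",np.hstack([cv2.resize(a,(420,305)),cv2.resize(b,(380,305))]))
print(discs("top",j),discs("top",j,.022))
E
```

```text
9.7833 [-0.   0.   0.7]
11.3583 [0.51789179 0.22311845 0.1491956 ]
{'copper': (array([550. , 203.3]), 101.0)} {'copper': (array([550.8, 203.3]), 101.7)}
```

View pics/c6.png

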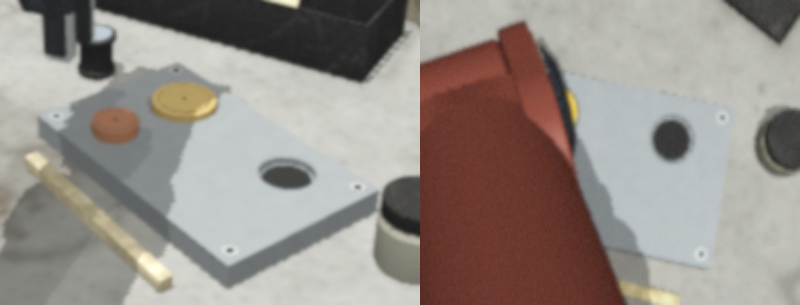

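```bash
python3 - <<'E'
from h import *
im=cv2.imread("pics/s6.png")
for z in(.022,.028):print(z,discs("scene",im,z))
c=camera_info("scene")
def pr(X):
    q=c["R"]@X+c["t"];return np.array([c["fx"]*q[0]/q[2]+c["cx"],c["fy"]*q[1]/q[2]+c["cy"]])
v=im.copy()[240:300,320:400]; v=cv2.resize(v,None,fx=8,fy=8,interpolation=cv2.INTER_CUBIC)
a=np.linspace(0,2*np.pi,60)
for z,col in((.022,(0,255,0)),(.018,(255,0,0))):
    P=np.array([pr(np.array([LP[0]+.024*np.cos(t),LP[1]+.024*np.sin(t),z])) for t in a])
    cv2.polylines(v,[((P-[320,240]+.5)*8).astype(np.int32)],True,col,1)
cv2.imwrite("pics/v6.png",v)
E
```

```text
0.022 {'brass': (array([586.3, 176.9]), 27.4), 'copper': (array([529.5, 192.1]), 23.1)}
0.028 {'brass': (array([578.7, 170.8]), 27.0), 'copper': (array([522.6, 185.8]), 22.8)}
```

View pics/v6.png

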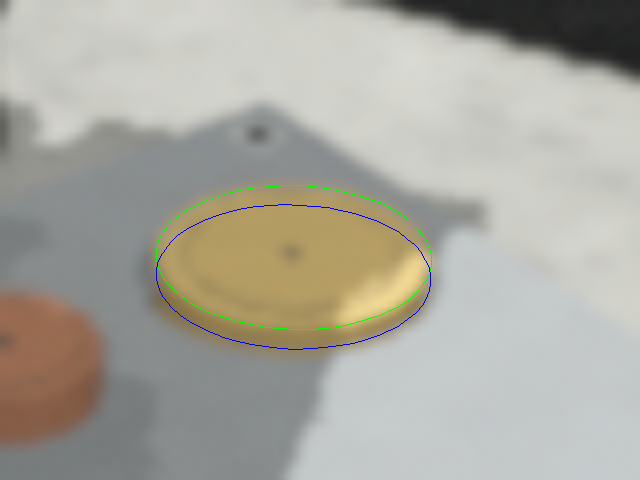

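```bash
python3 - <<'E'
from h import *
C=np.array([.5288,.1898]);e=SP-C;e/=np.linalg.norm(e);p=C-.036*e
z=.0929
arm.move_gripper(.21)
arm.line_to([*p,.11],velocity=.1);arm.line_to([*p,z],velocity=.05)
print(arm.read_time(),arm.read_tool_pos(),arm.read_ft_force(),arm.read_opening())
for s,v in((-.045,.06),(-.035,.03),(-.029,.03),(-.0245,.025)):
    p=SP+s*e; arm.line_to([*p,z],velocity=v)
    print(s,arm.read_time(),np.round(arm.read_tool_pos(),4),np.round(arm.read_ft_force(),1))
p=SP-.034*e;arm.line_to([*p,z],velocity=.06);arm.line_to([*p,.16],velocity=.15)
q=[.50,.30,.25];arm.line_to(q,velocity=.25)
print(arm.read_time())
i=snapshot("scene");j=snapshot("top")
cv2.imwrite("pics/s7.png",i);cv2.imwrite("pics/t7.png",j)
c=camera_info("scene")
def pr(X):
    q=c["R"]@X+c["t"];return np.array([c["fx"]*q[0]/q[2]+c["cx"],c["fy"]*q[1]/q[2]+c["cy"]])
v=cv2.resize(i[240:340,320:450],None,fx=6,fy=6,interpolation=cv2.INTER_CUBIC)
a=np.linspace(0,2*np.pi,60)
for Q,r in((LP,.024),(SP,.017)):
  for h_,col in((.022,(0,255,0)),(.018,(255,0,0))):
    P=np.array([pr(np.array([Q[0]+r*np.cos(t),Q[1]+r*np.sin(t),h_])) for t in a])
    cv2.polylines(v,[((P-[320,240]+.5)*6).astype(np.int32)],True,col,1)
cv2.imwrite("pics/v7.png",v)
E
```

```text
12.725 [0.51772404 0.22403164 0.09259519] [-0.61118002 -0.06583871  0.12045699] 0.21062878359354603
-0.045 14.8083 [0.5531 0.1138 0.0929] [-1.5  1.1  0.5]
-0.035 15.2917 [0.5563 0.1033 0.0929] [-0.8  0.4  0.6]
-0.029 15.6417 [0.5581 0.0978 0.0928] [0.9 0.2 0.2]
-0.0245 15.975 [0.5594 0.0937 0.0929] [ 0.3  0.2 -0.4]
17.925
```

View pics/v7.png

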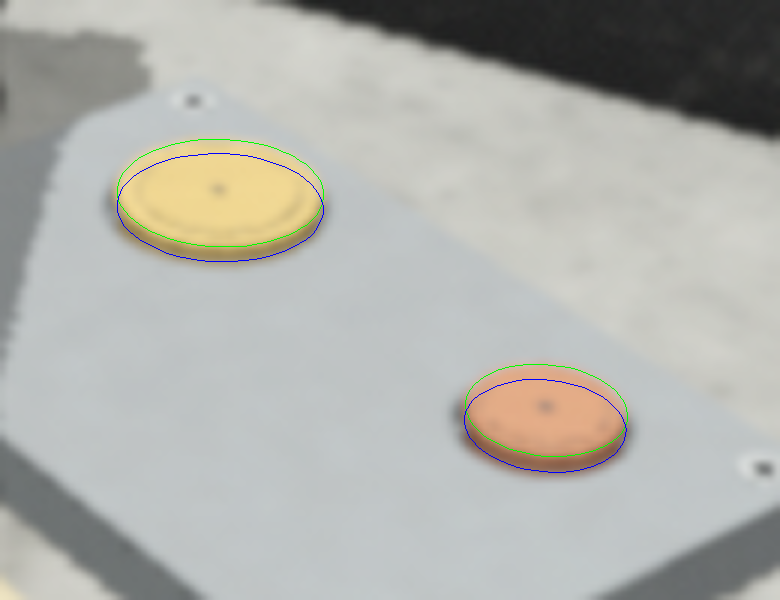

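View pics/t7.png

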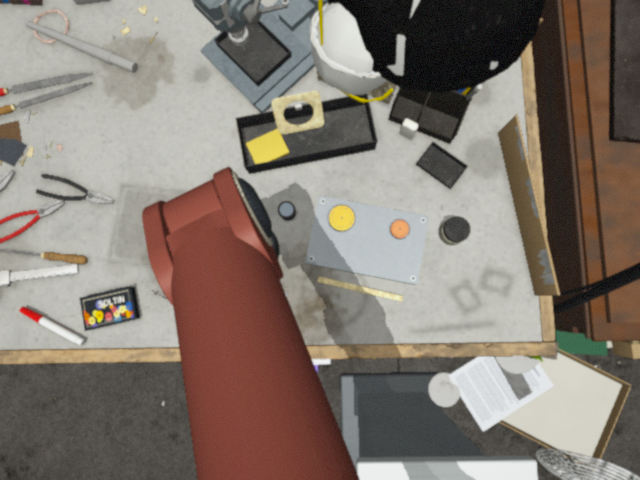

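View pics/s7.png

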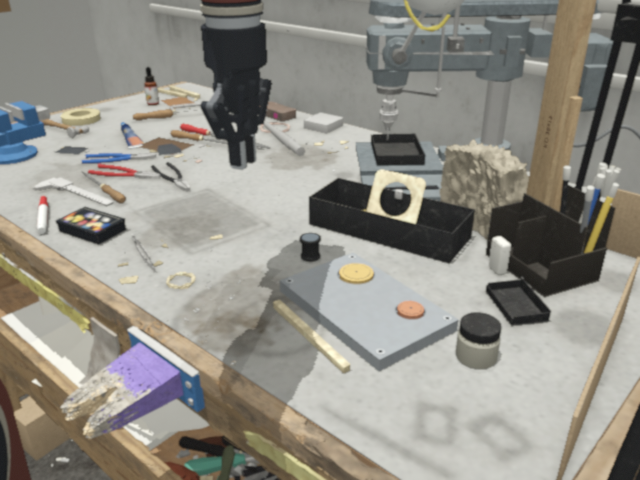

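Both discs sit flat in their own pockets: brass at (342,218) in the top view and copper at (400,229). Their outlines fit a flat top 4 mm above the plate. The jar, loupe and bar are where they started: (455,230), (286,210) and (360,290) in the top view.

```bash
python3 - <<'E'
from h import *
j=cv2.imread("pics/t7.png");print(discs("top",j,.022))
ticket.finish_job();print(arm.read_time())
E
```

```text
{'brass': (array([590.2, 177.6]), 24.7), 'copper': (array([566.9,  70.2]), 17.7)}
the job is handed in; nothing more can be done
the job is handed in; nothing more can be done
```

Both discs are in their own pockets, and I handed the job in at about 18 s of the 64 s allowed. I pushed the brass disc diagonally into the large pocket first, then the copper disc into the small one. Each push used the two slightly opened fingertips about 2 mm above the plate, and nothing was lifted.

- **Disc positions:** the last top view puts brass at (590.2, 177.6) mm and copper at (566.9, 70.2) mm. Both are within 1 mm of the pocket centres I measured.
- **Seating:** in the scene view, both outlines match a disc lying flat, 4 mm above the plate.
- **Forces:** readings while pushing stayed around 2 N. The largest was about 6 N, when I touched a fingertip to the plate once to find its height.
- **Jar, loupe and bar:** by eye they had not moved in the final pictures. I did not measure them.
- **One disagreement:** before the pushes, the scene camera placed the discs about 5–6 mm nearer to it than the top camera did. Its outlines take in the discs' side faces, so I used the top view, where the disc radii came out right (24.2 and 17.1 mm).

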